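# Open the touch-latch spice cupboard past the jam jar

### The arm

A 6-joint arm with a two-finger parallel gripper is mounted at the origin on a cart in front of the work surface, level with it; the furniture and walls round the work are solid. World frame = base frame: x ahead of the robot, y to its left, z up, the work surface at z = 0. Lengths are in m, angles in rad, forces in N, time in s.
With the tool pointing down it reaches from about 0.35 to 0.875 m from the base axis. Payload 4.2 kg.
Tool frame: the origin (TCP) lies midway between the tips of the shut fingers; the grasp point (between the pads) lies 19 mm behind it; z points along the fingers, y is the line along which they close (so a half turn about z gives the same grasp; the last joint's range is limited). The gripper opens to 85 mm and grips with 20 to 120 N. Pads are 22 mm wide; open, the fingers measure 114 mm over their backs; the gripper's body (76 mm by 85 mm) begins 54 mm behind the grasp point. The pads swing forward as they close: fully open they stand 13 mm farther back than shut.
Start: joints at [0.259, 0.385, 0.008, 0, -1.194, -0.259], TCP at [0.625, 0, 0.231] pointing down, gripper open.
Joint ranges: [-3.14, 3.14], [-1.21, 2.06], [-1.07, 1.41], [-3.16, 2.05], [-2.99, -0.16], [-3.1, 3.1]. Speed limits (rad/s): [2.79, 2.79, 3.14, 3.14, 3.14, 3.14].

### API

Orientations are given as a unit quaternion [w, x, y, z].
In Python, from bench import env, imaging gives the robot as it stands. The module is installed in compiled form; this text tells all that it offers.
- The arm moves only by the tool servo_tool, never from a script. Its argument "rows" is text: rows parted by semicolons, each of 6 numbers parted by spaces: the shift along the tool's x, y, z in m, then the turn, a rotation vector about the tool's x, y, z in rad. In form: x y z rx ry rz; .... A call has 1 to 20 rows; each row shifts and turns the commanded pose from where the row before left it, along the tool's axes as they then stand; what a row does not reach is not made up. A row lasts 1/10 s, in which the tool goes at most 50 mm and 8.59 degrees, less where a joint would pass 70% of its speed; a pose out of reach is approached as far as the arm can. A call is refused whole if a number of a shift passes 0.05 or a number of a turn 0.15, either way. A call with a gripper value outside its range is refused whole. "jaw" is the opening, from 0 (shut) to 1 (fully open), set as the call begins (left out, the last holds). The fingers move at their own pace and stop on an object; the grip force is fixed at half the most. Time passes only in rows, so rows that do not move let the fingers close. It gives the time, the measured TCP pose, the force, the opening and the grip force at its end, in the units of the state.
- env.read_state(): the state, without advancing time (a new reading comes with each control period).
- imaging.grab_frame(name): name is "scene" or "side" or "wrist"; returns (picture, depth): 480x640x3 uint8, red, green, blue; 480x640 float32, m along the optical axis (not along the pixel's ray), 0 where there is no reading.
- imaging.camera_info(name): a dict with "fx", "fy", "cx", "cy" (pixels), "k1" (the pictures are not rectified: a ray, as slopes to the right and down, at radius r is drawn at 1 + k1 r^2 times it, then the intrinsics apply), "position" and "rotation" of the camera in the world; the wrist camera has in their place "T_tool_cam" (4x4, takes a point from camera to tool coordinates, whose origin is the TCP and whose axes are the flange's). Camera axes: x right, y up, looking along -z (the intrinsics and any distortion apply to the point x, -y, -z); pixel columns grow to the right and rows downward; lengths in m; the calibration is good to about 2 mm. A picture is of the moment at which its call begins: read the wrist's pose just before it. camera_info takes no time and is no camera call.
- env.sign_off(): hands the job in; it is judged then, once.
The state is a dict: "clock": time; "qpos": joint angles; "joint_velocities": joint speeds; "joint_efforts": joint torques, N m; "tool_pos": TCP position; "tcp_rot": TCP orientation; "force": force on the tool from outside, world axes, zero at the start; "moment": the same for the moment, N m; "width": finger opening in m; "grip_force": force on a finger pad.
Only numpy, scipy, OpenCV 4.12 (cv2) and the standard library are available. Lean on these libraries where they do the work, as an engineer would, in place of code of your own. Each camera call takes 0.05 s, during which the arm holds its last target. There are 200 camera calls.

### The job

A jam jar stands in the way of the door of the small wooden spice cupboard. First push the jar along the worktop to the right, out of the door's swing, without lifting or tipping it; then press the handle-less door at its free edge so that the push catch lets go and the spring pushes it ajar, and swing it from there wide open, about square to the cupboard's front or further. The door must not strike the jar, and the yoghurt pot, the green-capped spice jar and the tea box stay where they are.

Things in the scene. Friction and masses are not known exactly. Their poses are not given: they have to be found in the camera images.
- cupboard: small pale wooden cupboard, fixed, 130 deep, 200 wide, 250 high without its door. Origin: centre of its underside; x to its back, y to its left seen from the robot, z up. Outer face of the shut door: plane x = -0.085 of this frame, y = -0.096 (free edge, right) to +0.094 (hinged edge, left), z = 0.006 to 0.246. A grey catch and spring pin sit behind the door, below z = 0.18
- door (a joint): door angle, hinge upright at the left: 0 shut and latched, grows as it opens towards the robot, stop at 1.75 rad. Pressed in about 3 mm at the free edge (3 to 5 N; at most 4.5 mm, -0.023 rad) the catch trips; as the finger withdraws a spring pin pushes the door to about 0.42 rad within a second or two. It does not latch again. Damped, stays where it is left: 1 to 3 N at the edge to swing it further
- door_edge (a point): point on the door, moves with it: outer face, free (right-hand) upright edge, 30 mm below the door's top. x axis: from the outer face to the back; y axis: along the door from free edge to hinge. The door is a framed wooden panel without a handle, 190 wide, 240 high, 16 thick
- hinge (a point): point on the door's hinge axis, at the level of the back face of the shut door, 216 mm above the worktop; the door's free edge swings round it at a radius of 195 mm
- jam_jar: round glass jam jar with a red lid, 65 to 70 across, 86 high, about 0.33 kg, loose, standing on the worktop before the cupboard's door. Origin at the centre of its underside.
- yoghurt_pot: yoghurt pot, 72 across, 71 high, loose, to the right. Origin at the centre of its underside. To be left alone.
- spice_5: spice jar with a green cap, 44 across, 100 high, loose, to the right. Origin at the centre of its underside. To be left alone.
- tea_box: dark cardboard tea box, 122 x 69, 78 high, loose, to the right of the cupboard with its long side from front to back. Origin at the centre of its underside. To be left alone.

How it is judged:
By the outcome, as a careful person would: the job done as asked, in the order asked, and still so for the second after the job is handed in, with the robot touching nothing.
It also fails if it takes over 64 s, if anything falls off the work surface, if the arm or the gripper's body presses on something with over 40 N, if the wrist force passes 120 N, or if a joint passes its speed limit or range.

## Working session

There is one attempt and no reset: what is moved stays moved. The work goes in short steps, Python scripts to look and compute and a tool call to move; the robot and the scene stay as the last step left them, time stands still between calls to the robot, and variables do not carry over. Pictures are saved under pics/ and viewed, at most 10 in all, crops included, and the job is handed in when it is done.

Besides the shell and the picture viewer there is one more tool, called after "Request:" as a command line: name --argument value ..., lists and objects as JSON in quotes. servo_tool: Moves the arm, as the interface text tells. Its arguments: {"type":"object","properties":{"rows":{"type":"string"},"jaw":{"type":"number"}},"required":["rows"]}

```bash
mkdir -p pics; cat > h.py <<'E'
import numpy as np, cv2
from bench import env, imaging
from scipy.spatial.transform import Rotation as R
def T_cam(name, st=None):
    c=imaging.camera_info(name)
    if name=="wrist":
        T=np.eye(4);q=st["tcp_rot"];T[:3,:3]=R.from_quat([q[1],q[2],q[3],q[0]]).as_matrix();T[:3,3]=st["tool_pos"]
        return c,T@np.array(c["T_tool_cam"])
    T=np.eye(4);r=np.array(c["rotation"]);
    T[:3,:3]=r if r.shape==(3,3) else R.from_quat([r[1],r[2],r[3],r[0]]).as_matrix()
    T[:3,3]=c["position"];return c,T
def cloud(name):
    st=env.read_state();pic,d=imaging.grab_frame(name);c,T=T_cam(name,st)
    K=np.array([[c["fx"],0,c["cx"]],[0,c["fy"],c["cy"]],[0,0,1]],float)
    v,u=np.mgrid[:480,:640];p=np.stack([u,v],-1).reshape(-1,1,2).astype(float)
    s=cv2.undistortPoints(p,K,np.array([c["k1"],0,0,0.])).reshape(480,640,2)
    P=np.stack([s[...,0]*d,-s[...,1]*d,-d,np.ones_like(d)],-1)@T.T
    P=P[...,:3];P[d==0]=np.nan
    return pic,P
E
python3 - <<'E'
from h import *
for n in("scene","side"):
    pic,P=cloud(n);cv2.imwrite(f"pics/{n}.png",pic[...,::-1]);np.save(f"{n}.npy",P);np.save(f"{n}_rgb.npy",pic)
    print(n,imaging.camera_info(n)["position"])
s=env.read_state();print(s["clock"],s["tool_pos"],s["tcp_rot"],s["force"],s["width"])
E
```

```text
scene [ 0.00567338 -0.79087093  0.74384992]
side [ 0.43328418 -0.68070854  0.76776032]
0.1 [6.24481121e-01 1.23271320e-05 2.30332316e-01] [-7.46619944e-04 -7.07051507e-01  7.07161353e-01  6.56190306e-04] [-0.01863447  0.12594186 -0.41216498] 0.08516607259384609
```

View pics/scene.png

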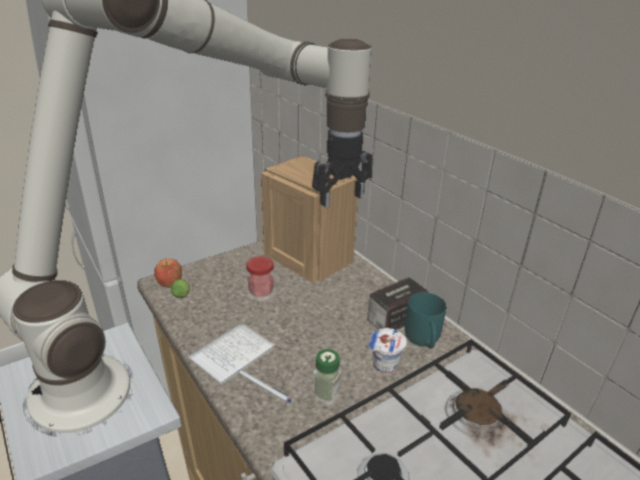

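View pics/side.png

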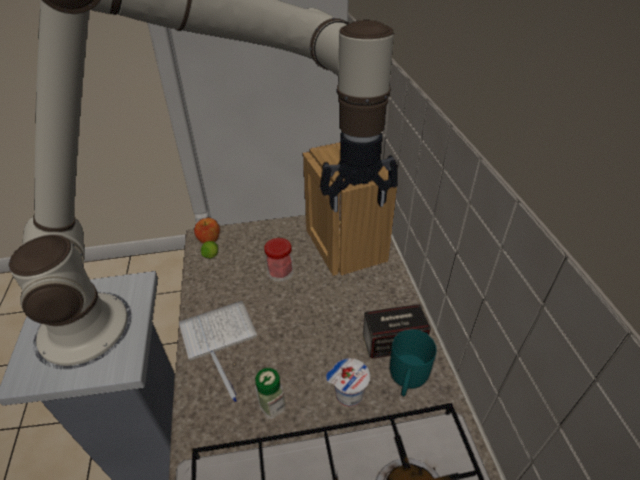

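The scene view shows the red-lidded jar at (260,277), the cupboard door's face around (290,225), the tea box at (398,303), the yoghurt pot at (388,348) and the green cap at (327,360). The side view shows the same layout. Next I'll measure them.

```bash
python3 - <<'E'
from h import *
for n in("scene","side"):
    P=np.load(n+".npy");rgb=np.load(n+"_rgb.npy");hsv=cv2.cvtColor(rgb,cv2.COLOR_RGB2HSV).astype(int)
    H,S,V=hsv[...,0],hsv[...,1],hsv[...,2];v,u=np.mgrid[:480,:640]
    def box(a,b,c,d):return (u>=a)&(u<b)&(v>=c)&(v<d)&np.isfinite(P[...,0])
    B={"scene":dict(jar=(243,278,252,302),tea=(365,428,278,330),yog=(366,410,325,375),spice=(310,345,345,402),cup=(255,360,155,285),worktop=(280,300,300,330)),
       "side":dict(jar=(262,296,235,280),tea=(360,432,303,360),yog=(325,372,355,408),spice=(254,284,364,418),cup=(300,395,145,275),worktop=(290,320,290,320))}[n]
    for k,b in B.items():
        m=box(*b);Q=P[m]
        if k=="worktop":print(n,k,np.median(Q,0).round(4));continue
        if k=="cup":
            col=(H[m]>8)&(H[m]<22)&(S[m]>60);Q=Q[col&(Q[:,2]>.02)&(Q[:,2]<.28)]
            # normals by plane ransac
            rng=np.random.default_rng(0)
            for i in range(3):
                best=None
                for _ in range(400):
                    a=Q[rng.choice(len(Q),3,False)];nn=np.cross(a[1]-a[0],a[2]-a[0]);l=np.linalg.norm(nn)
                    if l<1e-5:continue
                    nn/=l;inl=abs((Q-a[0])@nn)<.003
                    if best is None or inl.sum()>best.sum():best=inl
                A=Q[best];c=A.mean(0);nn=np.linalg.svd(A-c)[2][2]
                print(n,"plane",best.sum(),c.round(4),nn.round(4),"min",np.percentile(A,1,axis=0).round(4),"max",np.percentile(A,99,axis=0).round(4));Q=Q[~best]
            continue
        Q=Q[(Q[:,2]>.012)&(Q[:,2]<.13)]
        zt=np.percentile(Q[:,2],97);t=Q[Q[:,2]>zt-.006]
        (cx,cy),(w,h),an=cv2.minAreaRect(t[:,:2].astype(np.float32)*1000)
        cc,r=cv2.minEnclosingCircle(t[:,:2].astype(np.float32)*1000)
        print(n,k,"ztop",zt.round(4),"rect",[round(x) for x in(cx,cy,w,h,an)],"circ",np.round(cc),round(r,1),len(t),"body min/max",np.percentile(Q,2,axis=0).round(3),np.percentile(Q,98,axis=0).round(3))
E
```

```text
scene jar ztop 0.0871 rect [461, 91, 65, 63, 88] circ [461.  91.] 33.8 365 body min/max [0.43  0.059 0.014] [0.558 0.203 0.087]
scene tea ztop 0.0878 rect [659, -213, 94, 71, 45] circ [ 660. -212.] 58.0 182 body min/max [ 0.611 -0.265  0.017] [ 0.775 -0.129  0.089]
scene yog ztop 0.0725 rect [554, -263, 75, 72, 36] circ [ 550. -260.] 41.1 747 body min/max [ 0.516 -0.294  0.014] [ 0.642 -0.192  0.073]
scene spice ztop 0.1022 rect [406, -261, 45, 41, 46] circ [ 408. -262.] 22.8 348 body min/max [ 0.383 -0.285  0.015] [ 0.425 -0.246  0.103]
scene plane 2574 [0.6572 0.0589 0.136 ] [-0.16    0.9871 -0.0019] min [0.584  0.0467 0.0222] max [0.7265 0.0719 0.2497]
scene plane 2142 [0.5679 0.1372 0.1458] [9.817e-01 1.906e-01 7.000e-04] min [0.5489 0.0519 0.0215] max [0.5857 0.2318 0.2467]
scene plane 1807 [0.5732 0.1447 0.1319] [ 0.9817  0.1902 -0.0015] min [0.5601 0.0659 0.0414] max [0.5874 0.2033 0.2474]
scene worktop [ 0.4758 -0.0177  0.0009]
side jar ztop 0.0874 rect [460, 89, 62, 64, 77] circ [459.  90.] 33.2 417 body min/max [0.43  0.058 0.015] [0.49  0.116 0.088]
side tea ztop 0.087 rect [661, -201, 84, 103, 24] circ [ 661. -199.] 65.4 197 body min/max [ 0.612 -0.238  0.015] [ 0.729 -0.133  0.089]
side yog ztop 0.0724 rect [553, -264, 73, 71, 37] circ [ 549. -264.] 40.1 1148 body min/max [ 0.514 -0.296  0.017] [ 0.585 -0.233  0.073]
side spice ztop 0.1022 rect [405, -263, 40, 44, 2] circ [ 407. -263.] 22.4 453 body min/max [ 0.384 -0.287  0.017] [ 0.427 -0.245  0.103]
side plane 3887 [0.6565 0.0582 0.1362] [ 1.792e-01 -9.838e-01  7.000e-04] min [0.5847 0.0466 0.023 ] max [0.7288 0.0727 0.2496]
side plane 1107 [0.5648 0.1419 0.1366] [ 9.816e-01  1.912e-01 -9.000e-04] min [0.5474 0.049  0.0212] max [0.5836 0.2291 0.247 ]
side plane 946 [0.57   0.1495 0.1276] [ 0.9792  0.2028 -0.0046] min [0.5573 0.0502 0.0404] max [0.5927 0.2102 0.2469]
side worktop [ 5.041e-01 -2.480e-02  1.000e-04]
```

Request:
servo_tool --rows "0 0.03 0 0 0 0;0 0.03 0 0 0 0;0 0.03 0 0 0 0;0 0.03 0 0 0 0;0 0.03 0 0 0 0;0 0.03 0 0 0 0;-0.03 0 0 0 0 0;-0.03 0 0 0 0 0;-0.03 0 0 0 0 0;-0.03 0 0 0 0 0;-0.044 0 0 0 0 0;0 0 0 0 0 -0.1;0 0 0 0 0 -0.09;0 0 0 0 0.1 0;0 0 0 0 0.1 0;0 0 0 0 0.1 0;0 0 0 0 0 0" --jaw 0.47

```text
clock: 1.8
tool_pos: [0.4443, 0.1648, 0.2299]
tcp_rot: [0.097, 0.763, -0.628, 0.116]
force: [-0.9, 0.0, -0.8]
width: 0.0401
grip_force: 0.0
```

Request:
servo_tool --rows "-0.0103 0 0.0334 0 0 0;-0.0103 0 0.0334 0 0 0;-0.0103 0 0.0334 0 0 0;-0.0103 0 0.0334 0 0 0;-0.0103 0 0.0334 0 0 0;-0.0051 0 0.0167 0 0 0;-0.0051 0 0.0167 0 0 0;0 0 0 0 0 0;0 0 0 0 0 0"

```text
clock: 2.7
tool_pos: [0.4453, 0.1636, 0.0219]
tcp_rot: [0.095, 0.762, -0.63, 0.115]
force: [-0.1, 0.7, 0.2]
width: 0.04
grip_force: 0.0
```

```bash
python3 - <<'E'
from h import *
s=env.read_state();print(s["clock"],s["tool_pos"],s["force"])
pic,P=cloud("side");cv2.imwrite("pics/a.png",cv2.resize(pic[150:400,150:450,::-1],None,fx=2,fy=2))
E
```

```text
2.7 [0.44529639 0.16358017 0.0218963 ] [-0.12935569  0.66935691  0.21459311]
```

View pics/a.png

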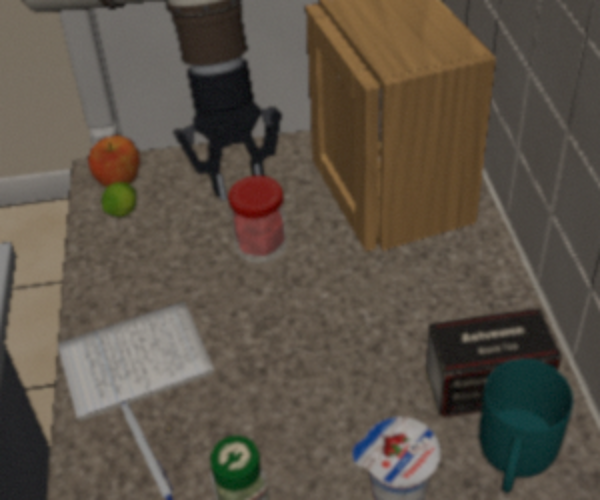

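The picture shows the fingers straddling the jar's left side at (240,185), the jar at (258,215), and its path to the right clear of the notepad at (135,355). I'll push now.

Request:
servo_tool --rows "0.0115 0 0.0036 0 0 0;0.0115 0 0.0036 0 0 0;0.0057 0 0.0018 0 0 0;0.0057 0 0.0018 0 0 0;0.0057 0 0.0018 0 0 0;0.0096 0 0.003 0 0 0;0.0096 0 0.003 0 0 0;0.0096 0 0.003 0 0 0;0.0096 0 0.003 0 0 0;0.0096 0 0.003 0 0 0;0.0096 0 0.003 0 0 0;0.0096 0 0.003 0 0 0;0.0096 0 0.003 0 0 0;0.0096 0 0.003 0 0 0;0.0096 0 0.003 0 0 0;0.0096 0 0.003 0 0 0;0.0096 0 0.003 0 0 0;0.0057 0 0.0018 0 0 0;0.0029 0 0.0009 0 0 0;0 0 0 0 0 0"

```text
clock: 4.75
tool_pos: [0.4772, -0.0057, 0.021]
tcp_rot: [0.096, 0.762, -0.63, 0.115]
force: [1.6, 2.0, 0.9]
width: 0.0404
grip_force: 0.9
```

```bash
cat > jar.py <<'E'
from h import *
pic,P=cloud("side");hsv=cv2.cvtColor(pic,cv2.COLOR_RGB2HSV).astype(int)
m=((hsv[...,0]<8)|(hsv[...,0]>172))&(hsv[...,1]>150)&np.isfinite(P[...,0])&(P[...,2]>.076)&(P[...,2]<.1)&(P[...,1]<.13)&(P[...,1]>-.2)
n,l,st,_=cv2.connectedComponentsWithStats(m.astype(np.uint8));k=1+st[1:,4].argmax();t=P[l==k]
print("lid",cv2.minEnclosingCircle(t[:,:2].astype(np.float32)*1000),np.percentile(t,[5,95],axis=0).round(3),len(t))
cv2.imwrite("pics/b.png",cv2.resize(pic[100:400,150:450,::-1],None,fx=2,fy=2))
E
python3 jar.py
```

```text
lid ((484.42529296875, -40.054100036621094), 32.95586395263672) [[ 0.458 -0.069  0.079]
 [ 0.509 -0.015  0.088]] 574
```

View pics/b.png

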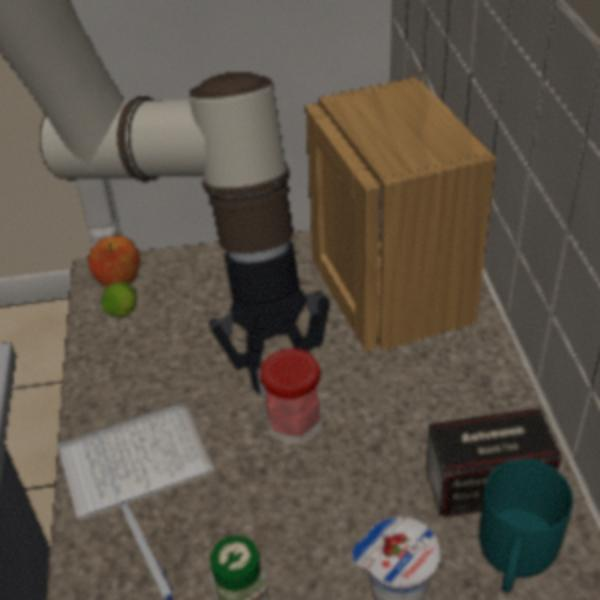

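The jar stands upright at (290,395) in the picture, with its lid centre measured at (0.484, -0.040). That is 0.29 m from the hinge, well outside the swing. Next I'll withdraw and get ready to press.

Request:
servo_tool --rows "-0.0143 0 -0.0044 0 0 0;-0.0143 0 -0.0044 0 0 0;-0.0143 0 -0.0044 0 0 0;0.0103 0 -0.0334 0 0 0;0.0103 0 -0.0334 0 0 0;0.0103 0 -0.0334 0 0 0;0.0103 0 -0.0334 0 0 0;0.0103 0 -0.0334 0 0 0;0.0051 0 -0.0167 0 0 0;0 0 0 0 -0.1 0;0 0 0 0 -0.1 0;0 0 0 0 -0.1 0;0 0 0 0.1 0 0;0 0 0 0.1 0 0;0 0 0 0.1 0 0;0 0 0 0.1 0 0;0 0 0 0 0 0"

```text
clock: 6.5
tool_pos: [0.4628, 0.0362, 0.2088]
tcp_rot: [-0.148, 0.756, -0.625, 0.124]
force: [-0.5, -0.8, 0.2]
width: 0.0399
grip_force: 0.0
```

Request:
servo_tool --rows "0 0 0 0 0 0;0 0 0 0 0 0;0 0 0 0 0 0;0 0 0 0 0 0;0 0 0 0 0 0" --jaw 0

```text
clock: 7.0
tool_pos: [0.4695, 0.0396, 0.2133]
tcp_rot: [-0.153, 0.756, -0.624, 0.126]
force: [0.7, 1.1, -0.4]
width: -0.0001
grip_force: 0.0
```

```bash
cat > tc.py <<'E'
from h import *
s=env.read_state();q=s["tcp_rot"];M=R.from_quat([q[1],q[2],q[3],q[0]]).as_matrix();p=s["tool_pos"]
cx=np.array([.9816,.191,0]);cy=np.array([-.191,.9816,0])
print("clock",s["clock"],"xp,yp,z",p@cx,p@cy,p[2],"w",s["width"],"F(cx,cy,z)",s["force"]@cx,s["force"]@cy,s["force"][2])
print("tool axes in cupboard frame (cols)\n",(np.array([cx,cy,[0,0,1]])@M).round(3))
print("tool shift for 1 along cx,cy,z:\n",(M.T@np.array([cx,cy,[0,0,1]]).T).T.round(3))
E
python3 tc.py; python3 jar.py
```

```text
clock 7.0 xp,yp,z 0.4684209925571081 -0.05081576684333134 0.2132705174670546 w -0.00013983542086889786 F(cx,cy,z) 0.9353837717061473 0.9234604986436592 -0.3648781272144745
tool axes in cupboard frame (cols)
 [[-0.003 -0.921  0.389]
 [-1.     0.002 -0.001]
 [-0.    -0.389 -0.921]]
tool shift for 1 along cx,cy,z:
 [[-0.003 -0.921  0.389]
 [-1.     0.002 -0.001]
 [-0.    -0.389 -0.921]]
lid ((483.5809631347656, -40.66815948486328), 32.20767593383789) [[ 0.458 -0.069  0.079]
 [ 0.509 -0.016  0.087]] 570
```

Request:
servo_tool --rows "0 -0.0184 0.0078 0 0 0;0 -0.0184 0.0078 0 0 0;0 -0.0184 0.0078 0 0 0;0 -0.0184 0.0078 0 0 0;0 -0.0055 0.0023 0 0 0;0 0 0 0 0 0;0 0 0 0 0 0"

```text
clock: 7.75
tool_pos: [0.5524, 0.0553, 0.2127]
tcp_rot: [-0.153, 0.756, -0.624, 0.126]
force: [0.7, 0.8, -0.5]
width: -0.0
grip_force: 0.0
```

Request:
servo_tool --rows "0 -0.0028 0.0012 0 0 0;0 -0.0028 0.0012 0 0 0;0 -0.0028 0.0012 0 0 0;0 0 0 0 0 0;0 0 0 0 0 0"

```text
clock: 8.25
tool_pos: [0.5622, 0.0573, 0.2131]
tcp_rot: [-0.153, 0.756, -0.624, 0.126]
force: [-0.3, 0.5, 0.3]
width: -0.0001
grip_force: 0.0
```

```bash
python3 tc.py|head -1
```

```text
clock 8.25 xp,yp,z 0.5628380290729214 -0.05111677578410997 0.2130699601665631 w -5.995847239945461e-05 F(cx,cy,z) -0.2337060613196592 0.5559273381375196 0.2966027168850736
```

Request:
servo_tool --rows "0 -0.0018 0.0008 0 0 0;0 -0.0018 0.0008 0 0 0;0 0 0 0 0 0;0 0 0 0 0 0"

```text
clock: 8.65
tool_pos: [0.5662, 0.0581, 0.213]
tcp_rot: [-0.153, 0.756, -0.624, 0.126]
force: [-0.3, -0.5, -0.9]
width: 0.0002
grip_force: 0.0
```

Request:
servo_tool --rows "0 -0.0018 0.0008 0 0 0;0 0 0 0 0 0;0 0 0 0 0 0"

```text
clock: 8.95
tool_pos: [0.5681, 0.0585, 0.213]
tcp_rot: [-0.153, 0.756, -0.624, 0.127]
force: [-0.1, -0.6, -0.9]
width: -0.0
grip_force: 0.0
```

Request:
servo_tool --rows "0 -0.0018 0.0008 0 0 0;0 0 0 0 0 0;0 0 0 0 0 0"

```text
clock: 9.25
tool_pos: [0.5701, 0.0588, 0.213]
tcp_rot: [-0.153, 0.756, -0.624, 0.127]
force: [-0.5, 0.1, 0.5]
width: -0.0001
grip_force: 0.0
```

Request:
servo_tool --rows "0 -0.0018 0.0008 0 0 0;0 0 0 0 0 0;0 0 0 0 0 0"

```text
clock: 9.55
tool_pos: [0.572, 0.0592, 0.2129]
tcp_rot: [-0.153, 0.756, -0.624, 0.126]
force: [-0.3, -0.0, -0.9]
width: 0.0001
grip_force: 0.0
```

Request:
servo_tool --rows "0 -0.0014 0.0006 0 0 0;0 0 0 0 0 0;0 0 0 0 0 0"

```text
clock: 9.85
tool_pos: [0.5734, 0.0594, 0.2129]
tcp_rot: [-0.153, 0.756, -0.624, 0.126]
force: [-0.5, 0.0, -0.6]
width: 0.0002
grip_force: 0.2
```

Request:
servo_tool --rows "0 -0.0014 0.0006 0 0 0;0 0 0 0 0 0;0 0 0 0 0 0"

```text
clock: 10.15
tool_pos: [0.5747, 0.0596, 0.2129]
tcp_rot: [-0.153, 0.756, -0.624, 0.126]
force: [-2.3, -1.1, 2.5]
width: -0.0002
grip_force: 1.2
```

Contact. Keep pressing in small steps.

Request:
servo_tool --rows "0 -0.0014 0.0006 0 0 0;0 0 0 0 0 0;0 0 0 0 0 0"

```text
clock: 10.45
tool_pos: [0.5763, 0.0598, 0.2128]
tcp_rot: [-0.153, 0.756, -0.624, 0.126]
force: [-2.5, -2.2, 2.1]
width: 0.0002
grip_force: 1.6
```

Request:
servo_tool --rows "0 -0.0009 0.0004 0 0 0;0 0 0 0 0 0;0 0 0 0 0 0"

```text
clock: 10.75
tool_pos: [0.5773, 0.06, 0.2128]
tcp_rot: [-0.153, 0.756, -0.624, 0.126]
force: [-2.9, -3.2, 2.7]
width: -0.0002
grip_force: 1.7
```

Request:
servo_tool --rows "0 -0.0009 0.0004 0 0 0;0 0 0 0 0 0;0 0 0 0 0 0"

```text
clock: 11.05
tool_pos: [0.5779, 0.0601, 0.2128]
tcp_rot: [-0.153, 0.756, -0.624, 0.126]
force: [-4.6, -2.6, 3.1]
width: -0.0
grip_force: 2.8
```

Request:
servo_tool --rows "0 0.0046 -0.002 0 0 0;0 0.0092 -0.0039 0 0 0;0 0.0184 -0.0078 0 0 0;0 0.0184 -0.0078 0 0 0;0 0.0184 -0.0078 0 0 0;0 0.0184 -0.0078 0 0 0;0 0.0184 -0.0078 0 0 0;0 0.0184 -0.0078 0 0 0;0 0 0 0 0 0;0 0 0 0 0 0;0 0 0 0 0 0;0 0 0 0 0 0;0 0 0 0 0 0;0 0 0 0 0 0;0 0 0 0 0 0;0 0 0 0 0 0;0 0 0 0 0 0;0 0 0 0 0 0"

```text
clock: 12.85
tool_pos: [0.4459, 0.0349, 0.2131]
tcp_rot: [-0.153, 0.756, -0.624, 0.127]
force: [0.8, -0.4, -0.3]
width: 0.0001
grip_force: 0.0
```

```bash
python3 tc.py|head -1; python3 - <<'E'
from h import *
pic,P=cloud("side");cv2.imwrite("pics/c.png",cv2.resize(pic[100:400,150:450,::-1],None,fx=2,fy=2))
E
```

```text
clock 12.85 xp,yp,z 0.444345269384384 -0.05086612921164531 0.21305662706740885 w 5.660751310337806e-05 F(cx,cy,z) 0.6600149359534151 -0.5368154785930712 -0.2579138705568862
```

View pics/c.png

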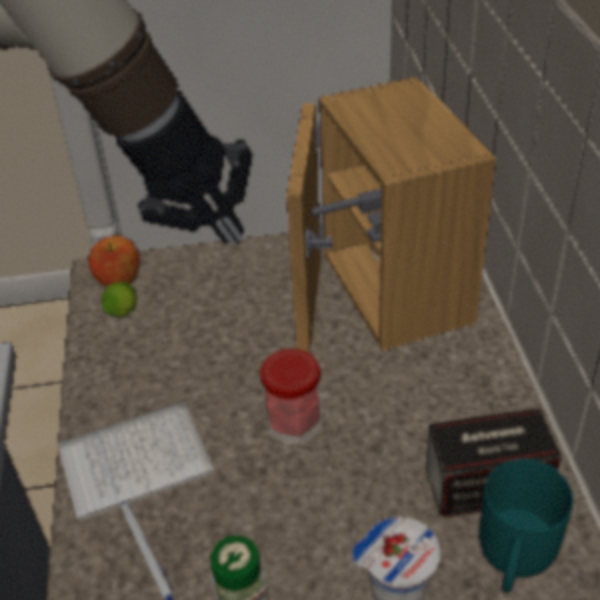

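The door is ajar, with its free edge at (300,270) in the picture, and the jar is untouched. I'll straighten the tool, go over the gap and descend behind the door's edge.

Request:
servo_tool --rows "0 0 0 -0.1 0 0;0 0 0 -0.1 0 0;0 0 0 -0.1 0 0;0 0 0 -0.1 0 0;0 0 -0.03 0 0 0;0 0 -0.03 0 0 0;0 0 -0.03 0 0 0;0 0 0 0 0 0;0 -0.03 0 0 0 0;0 -0.03 0 0 0 0;0 -0.03 0 0 0 0;0 -0.028 0 0 0 0;0 0 0 0 0 0;0 0 0 0 0 0"

```text
clock: 14.3
tool_pos: [0.5616, 0.0573, 0.3016]
tcp_rot: [0.001, 0.771, -0.637, -0.001]
force: [0.0, 0.2, 0.6]
width: -0.0001
grip_force: 0.0
```

```bash
python3 tc.py; python3 - <<'E'
from h import *
P=cloud("scene")[1];Q=P[np.isfinite(P[...,0])]
q=np.c_[Q@[.9816,.191,0],Q@[-.191,.9816,0],Q[:,2]]
m=(q[:,2]>.236)&(q[:,2]<.252)&(q[:,1]>-.08)&(q[:,1]<.15)&(q[:,0]>.46)&(q[:,0]<.62);t=q[m]
for y in np.arange(-.07,.14,.02):
    s=t[abs(t[:,1]-y)<.01,0]
    if len(s):print(round(y,3),len(s),np.percentile(s,[2,25,50,75]).round(3))
E
```

```text
clock 14.3 xp,yp,z 0.5622005521422019 -0.051058053299298994 0.30159079035883174 w -5.7841800145868315e-05 F(cx,cy,z) 0.07277082503135743 0.22257364901368107 0.5666193260643991
tool axes in cupboard frame (cols)
 [[-0.002 -1.    -0.003]
 [-1.     0.002 -0.   ]
 [ 0.     0.003 -1.   ]]
tool shift for 1 along cx,cy,z:
 [[-0.002 -1.    -0.003]
 [-1.     0.002 -0.   ]
 [ 0.     0.003 -1.   ]]
-0.07 59 [0.601 0.605 0.608 0.614]
-0.05 85 [0.506 0.514 0.603 0.607]
-0.03 91 [0.506 0.514 0.603 0.606]
-0.01 88 [0.516 0.526 0.603 0.606]
0.01 96 [0.523 0.535 0.602 0.605]
0.03 85 [0.534 0.543 0.602 0.605]
0.05 81 [0.542 0.554 0.602 0.606]
0.07 77 [0.551 0.56  0.602 0.605]
0.09 79 [0.561 0.57  0.602 0.605]
0.11 68 [0.57  0.579 0.601 0.605]
0.13 41 [0.579 0.59  0.602 0.604]
```

Request:
servo_tool --rows "0 0 0.02 0 0 0;0 0 0.02 0 0 0;0 0 0.02 0 0 0;0 0 0.01 0 0 0;0 0 0.01 0 0 0;0 0 0 0 0 0;-0.007 0 0 0 0 0;-0.007 0 0 0 0 0;0 0 0 0 0 0;0 0 0 0 0 0"

```text
clock: 15.35
tool_pos: [0.5593, 0.0715, 0.2236]
tcp_rot: [-0.0, 0.771, -0.637, 0.0]
force: [0.2, -0.3, -0.3]
width: -0.0006
grip_force: 0.0
```

Request:
servo_tool --rows "-0.0023 0.0095 0 0 0 0;-0.0029 0.0093 0 0 0 0;-0.0034 0.0091 0 0 0 0;-0.0039 0.0089 0 0 0 0;-0.0044 0.0087 0 0 0 0;-0.0049 0.0084 0 0 0 0;-0.0054 0.0081 0 0 0 0;-0.0058 0.0078 0 0 0 0;-0.0063 0.0075 0 0 0 0;-0.0067 0.0071 0 0 0 0;-0.0071 0.0067 0 0 0 0;-0.0074 0.0063 0 0 0 0"

```text
clock: 16.55
tool_pos: [0.4513, 0.1124, 0.223]
tcp_rot: [0.0, 0.771, -0.637, 0.0]
force: [1.2, -0.5, -0.3]
width: -0.0003
grip_force: 0.6
```

```bash
python3 tc.py|head -1; python3 - <<'E'
from h import *
pic,P=cloud("side");cv2.imwrite("pics/d.png",cv2.resize(pic[100:400,150:450,::-1],None,fx=2,fy=2))
E
```

```text
clock 16.55 xp,yp,z 0.46448742975985824 0.024128739259906846 0.2230169948476381 w -0.000338948012068005 F(cx,cy,z) 1.1185933242497914 -0.7080485279788059 -0.27664477150072936
```

View pics/d.png

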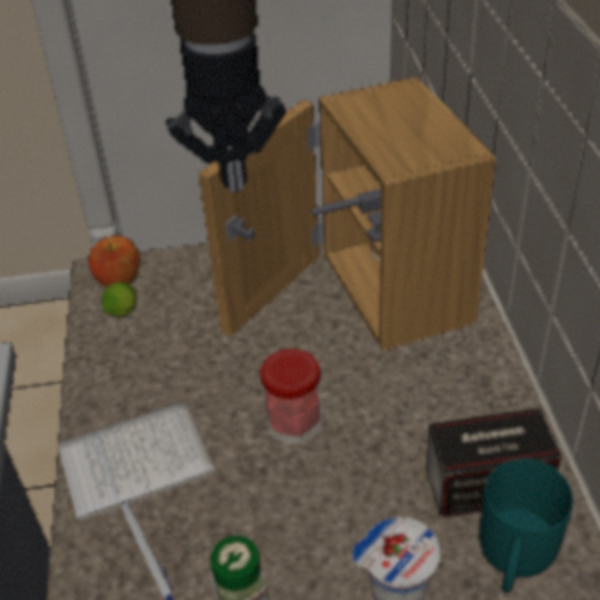

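The fingers, at (233,175) in the picture, are pushing the back of the door near its free edge, and the door follows. The swing continues.

Request:
servo_tool --rows "-0.0078 0.0059 0 0 0 0;-0.0081 0.0054 0 0 0 0;-0.0084 0.0049 0 0 0 0;-0.0087 0.0045 0 0 0 0;-0.0089 0.004 0 0 0 0;-0.0091 0.0035 0 0 0 0;-0.0093 0.0029 0 0 0 0;-0.0095 0.0024 0 0 0 0;-0.0096 0.0018 0 0 0 0;-0.0097 0.0013 0 0 0 0;-0.0097 0.0007 0 0 0 0;-0.0097 0.0002 0 0 0 0;0 0 0 0 0 0;0 0 0 0 0 0"

```text
clock: 18.0
tool_pos: [0.3944, 0.2118, 0.2228]
tcp_rot: [0.0, 0.771, -0.637, -0.0]
force: [-0.2, -0.8, 0.5]
width: -0.0002
grip_force: 0.0
```

```bash
python3 tc.py|head -1; cat > door.py <<'E'
from h import *
P=cloud("side")[1];Q=P[np.isfinite(P[...,0])]
q=np.c_[Q@[.9816,.191,0],Q@[-.191,.9816,0],Q[:,2]]
t=q[(q[:,2]>.03)&(q[:,2]<.19)&(q[:,1]>.085)&(q[:,1]<.2)&(q[:,0]>.40)&(q[:,0]<.58)]
vx,vy,x0,y0=cv2.fitLine(t[:,:2].astype(np.float32),cv2.DIST_HUBER,0,.001,.001).ravel()
print(len(t),"door angle",np.pi/2-np.arctan2(vy*-np.sign(vx),abs(vx))*-1 if 0 else np.pi/2+np.arctan2(-vy*np.sign(vx),abs(vx)),x0,y0)
E
python3 door.py
```

```text
clock 18.0 xp,yp,z 0.42761121055340057 0.1325621163412707 0.22282121340139505 w -0.00022944695862867607 F(cx,cy,z) -0.3338682671806848 -0.6996788412278073 0.49331721933374717
3535 door angle 1.6712947 0.4792801 0.14093088
```

Door is at about 1.67 rad. I'll withdraw to the right, go up, and check.

Request:
servo_tool --rows "0.01 0 0 0 0 0;0.02 0 0 0 0 0;0.03 0 0 0 0 0;0 0 -0.03 0 0 0;0 0 -0.03 0 0 0;0 0 -0.03 0 0 0;0 0 0 0 0 0;0 0 0 0 0 0;0 0 0 0 0 0;0 0 0 0 0 0"

```text
clock: 19.05
tool_pos: [0.4056, 0.152, 0.3119]
tcp_rot: [0.001, 0.771, -0.637, -0.0]
force: [-0.4, 0.4, -0.6]
width: 0.0002
grip_force: 0.0
```

```bash
python3 tc.py|head -1; python3 door.py; python3 jar.py
```

```text
clock 19.05 xp,yp,z 0.42713971533532924 0.07173830055651725 0.31187933960400466 w 0.00022696156776149453 F(cx,cy,z) -0.3548460574188112 0.433876519155883 -0.5935235670316582
3541 door angle 1.6690551 0.48732686 0.14026153
lid ((483.3406982421875, -39.92082595825195), 32.38180923461914) [[ 0.458 -0.068  0.079]
 [ 0.509 -0.016  0.087]] 568
```

View pics/b.png

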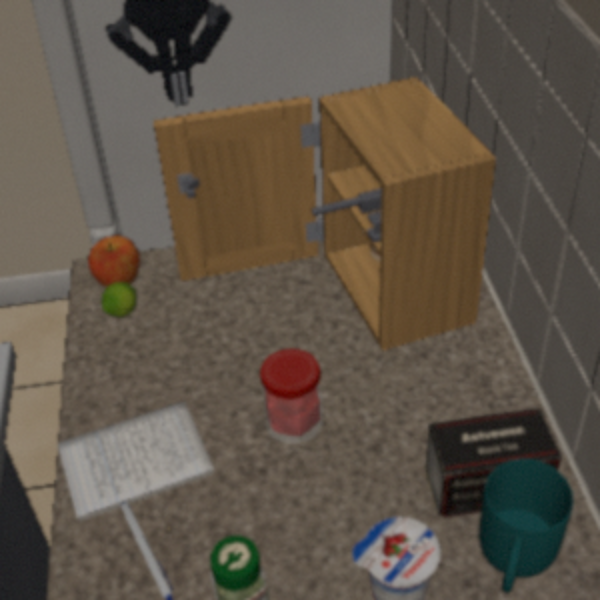

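The door stands wide open at (240,190), the jar is upright at (290,395), the other items haven't moved, and the arm is clear. I'm handing it in.

```bash
python3 -c "
from bench import env
print(env.sign_off())"
```

```text
the job is handed in; nothing more can be done
None
```

The job is done and handed in: the jam jar stands upright about 0.29 m from the hinge, outside the door's swing; the door was tripped and swung open to about 1.67 rad; the yoghurt pot, spice jar and tea box look unmoved, and the arm is clear.

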